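# Wring the set-up blocks together under the fence lip and lock the T-track stop

### The arm

A 7-joint arm with a two-finger parallel gripper is mounted at the origin on the work surface. World frame = base frame: x ahead of the robot, y to its left, z up, the work surface at z = 0. Lengths are in mm, angles in rad, forces in N, time in s.
With the tool pointing down it reaches from about 400 to 875 mm from the base axis. Payload 4.4 kg.
Tool frame: the origin (TCP) lies midway between the tips of the shut fingers; the grasp point (between the pads) lies 19 mm behind it (ctrl.pinch_z is the distance from the TCP to the grasp point, in mm); z points along the fingers, y is the line along which they close (so a half turn about z gives the same grasp; the last joint's range is limited). The gripper opens to 85 mm and grips with 20 to 120 N. Pads are 22 mm wide; open, the fingers measure 114 mm over their backs; the gripper's body (76 mm by 85 mm) begins 54 mm behind the grasp point. The pads swing forward as they close: fully open they stand 13 mm farther back than shut.
Start: joints at [-1.403, 0.628, 0.038, 1.517, -0.027, 0.996, -0.02], TCP at [150.564, 632.336, 231.313] pointing down, gripper open.
Joint ranges: [-3.06, 3.06], [-0.37, 2.12], [-1.25, 1.32], [0.18, 2.47], [-1.1, 4.24], [0.23, 1.98], [-2.94, 2.94]. Speed limits (rad/s): [2.57, 2.57, 3.14, 3.14, 3.14, 3.14, 3.14].

### API

Orientations are given as [roll, pitch, yaw] about the fixed x, y, z axes, in that order (R = Rz(yaw) Ry(pitch) Rx(roll)).
In Python, from cell import read_state, cams, order, ctrl gives the robot as it stands.
- The arm moves only by the tool move_arm, never from a script. Its argument "targets" is text: rows parted by semicolons, each of 7 numbers parted by spaces: the gripper's target within -1 to 1 (fully open at 1, half-way at 0, shut at -1), then the shift along the tool's x, y, z in cm, then the turn, a rotation vector about the tool's x, y, z in degrees. A call has 1 to 5 rows; each row shifts and turns the commanded pose from where the row before left it, along the tool's axes as they then stand; what a row does not reach is not made up. A row lasts 1/12 s, in which the tool goes at most 41.7 mm and 7.16 degrees, less where a joint would pass 70% of its speed; a pose out of reach is approached as far as the arm can. A call with a gripper value outside its range is refused whole. The fingers move at their own pace and stop on an object; the grip force is fixed at half the most. Time passes only in rows, so rows that do not move let the fingers close. It gives the time, the measured TCP pose, the force, the opening and the grip force at its end, in the units of the state.
- read_state(): the state, without advancing time (a new reading comes with each control period).
- cams.get_image(name): name is "side" or "top" or "wrist"; returns a dict with "color" (480x640x3 uint8, red, green, blue), "fovy" (degrees; the focal length in pixels is half the picture's height over the tangent of half this angle, whatever the lens; pixels are square), "cx", "cy" (the principal point, pixels), "rvec" (rotation vector, rad) and "tvec" (3), from world to camera coordinates, as OpenCV has them. Camera axes: x right, y down, z forward; pixel columns grow to the right and rows downward; lengths in mm; the calibration is good to about 2 mm. A picture is of the moment at which its call begins. There is no depth.
- order.finish_job(): hands the job in; it is judged then, once.
The state is a dict: "clock": time; "qpos": joint angles; "qd": joint speeds; "tau": joint torques, N m; "eef_pos": TCP position; "tool_rot": TCP orientation; "force": force on the tool from outside, world axes, zero at the start; "torque": the same for the moment, N m; "width": finger opening in mm; "gripper_force": force on a finger pad.
Only numpy, scipy, OpenCV 4.12 (cv2) and the standard library are available. Lean on these libraries where they do the work, as an engineer would, in place of code of your own. Each camera call takes 0.05 s, during which the arm holds its last target. There are 200 camera calls.

### The job

Make up the set-up stack in the jig: pick up the loose long aluminium block, lay it flat on top of its twin in the jig, overlapping part of the way, and with the two faces touching slide it along under the fence lip until it meets the fence and covers the twin flush on all sides. Then, with the T-bolt knob still loose, slide the stop along its track by the knob until the jaw touches the block ends, and turn the knob clockwise (seen from above) as far as it goes to lock it. Let go, and leave the other things on the bench where they are.

Things in the scene. Friction and masses are not known exactly. Their poses are not given: they have to be found in the camera images.
- long_block_centre (a point): Centre of the loose long block: plain aluminium, 140 long (its y axis) x 48 wide (x) x 25 high (z), about 0.45 kg, lying flat on the bench to the left or right of the jig; same length and width as the twin. Both ends and both faces are alike.
- twin_centre (a point): Centre of the twin: plain aluminium block 140 long (y, along the jig) x 48 wide (x) x 30 high (z), about 0.54 kg, loose in the jig between two 12 mm high wooden side rails (1.5 mm play each side), its end 1 to 2 mm off the fence, under the lip. Its underside lies 12 mm and its top 42 mm above the bench.
- jig: The setting jig, fixed to the bench: dark wooden bed 110 wide (x) x 350 long (y, from -185 to +165) x 12 thick with a blue T-track. Origin at bench height on the centre line; its y axis runs along the track towards the fence, z up. The fence face is at y = +145. With both blocks home against the fence their centres are at y = 75.
- fence_foot (a point): Foot of the dark steel fence face (84 wide), on the jig's centre line, 12 above the bench. A 45 mm lip reaches out from the fence over the blocks, underside 71 and top 81 above the bench; the long block on the twin (top at 67) passes under it only by sliding in. Two 12 mm posts under the lip, 30 mm from the fence, 34 mm either side of the centre line, leave the block 4 mm play each side.
- jaw_face (a point): Middle of the stop's flat steel jaw face, 45 mm above the bench, on the jig's centre line, facing the fence. The jaw is 48 wide and spans 14 to 60 mm above the bench; when it touches both blocks home against the fence it is at y = 5 in the jig's frame.
- stop (a joint): Travel of the stop along the T-track towards the fence, m: at 0 the jaw is 240 mm from the fence face; it grows towards the fence, range 0 to 0.106; 0.100 is touching the blocks when they are home. Slides with about 3 N of friction and stays where it is left. It starts between 0 and 0.03.
- knob_grip (a point): Grip point of the stop's black T-bolt knob: a bar handle 62 long x 14 thick x 28 high, the point is on the turning axis, mid-height of the bar, 92 mm above the bench, 36 mm behind the jaw face. The bar's long direction is this point's y axis. Bar bottom is 76 mm above the bench; under it is a 12 mm bolt on the stop's body, whose top is 50 mm above the bench.
- knob (a joint): Turn of the knob, rad, growing clockwise seen from above: 0 is loose with the bar along the track, 1.45 is the end stop, tight. Friction about 0.12 N m; stays where it is left. Starts between 0 and 0.3. The stop slides just as easily at any knob angle.
- short_block_centre (a point): Centre of a bystander: a shorter aluminium block, 90 x 48 x 25, flat on the bench on the other side of the jig. Not to be used.
- square: Bystander: small steel try square lying flat, 110 x 75, at most 12 high, on the robot's side of the jig.
- driver: Bystander: screwdriver lying on the bench, near the robot.
- offcut: Bystander: wooden offcut 70 x 160 x 40, near right of the robot.
Not all that is in view belongs to the job. What is shaped like the part that bears long_block_centre but orange is not meant. Leave any turquoise look-alike of the part that bears twin_centre alone.

How it is judged:
By the outcome, as a careful person would: the job done as asked, in the order asked, and still so for the second after the job is handed in, with the robot touching nothing.
It also fails if it takes over 58 s, if anything falls off the work surface, if the arm or the gripper's body presses on something with over 40 N, if the wrist force passes 120 N, or if a joint passes its speed limit or range.

## Working session

There is one attempt and no reset: what is moved stays moved. The work goes in short steps, Python scripts to look and compute and a tool call to move; the robot and the scene stay as the last step left them, time stands still between calls to the robot, and variables do not carry over. Pictures are saved under pics/ and viewed, at most 10 in all, crops included, and the job is handed in when it is done.

Besides the shell and the picture viewer there is one more tool, called after "Request:" in YAML: its name, and indented under it one key for each argument. move_arm: Moves the arm, as the interface text tells. Its arguments: {"type":"object","properties":{"targets":{"type":"string"}},"required":["targets"]}

```bash
mkdir -p pics; ls
cat > h.py <<'E'
import numpy as np, cv2
from cell import read_state, cams, order, ctrl
def shot(n,f=None):
    d=cams.get_image(n)
    if f: cv2.imwrite('pics/'+f,d['color'][:,:,::-1])
    return d
def K(d):
    f=240/np.tan(np.radians(d['fovy'])/2); return np.array([[f,0,d['cx']],[0,f,d['cy']],[0,0,1.]])
def cast(d,uv,z):
    R=cv2.Rodrigues(np.array(d['rvec'],float))[0]; t=np.array(d['tvec'],float).ravel()
    uv=np.atleast_2d(np.array(uv,float)); r=(np.linalg.inv(K(d))@np.c_[uv,np.ones(len(uv))].T).T@R
    c=-R.T@t; return c+r*((z-c[2])/r[:,2])[:,None]
def proj(d,P):
    return cv2.projectPoints(np.array(P,float).reshape(-1,3),np.array(d['rvec'],float),np.array(d['tvec'],float),K(d),None)[0][:,0]
E
python3 - <<'E'
from h import *
for n in ['top','side','wrist']:
    d=shot(n,n+'0.png'); print(n,d['fovy'],d['cx'],d['cy'],np.round(cast(d,[320,240],0)), np.round(-cv2.Rodrigues(np.array(d['rvec'],float))[0].T@np.array(d['tvec'],float).ravel()))
    np.save(n+'0.npy',d,allow_pickle=True)
s=read_state(); print(s, ctrl.pinch_z)
E
```

```text
pics
top 53.96306644341821 320.3881506336172 250.48355973292016 [[505.  17.   0.]] [ 346.    0. 1099.]
side 52.29120391164819 321.6289557203047 234.1223485866627 [[524. 117.   0.]] [ -23. -758.  654.]
wrist 69.53736192824694 313.4114769016412 239.7198684869927 [[195. 628.   0.]] [ 69. 651. 373.]
{'clock': 0.15, 'qpos': array([-1.40280619,  0.6291363 ,  0.03849784,  1.51810114, -0.02697998,
        0.99629321, -0.02001583]), 'qd': array([-3.21270834e-05, -4.36496373e-03,  1.06870803e-04, -2.45834994e-03,
        2.49765920e-04, -1.54111981e-03, -1.23853261e-03]), 'tau': array([ 1.56321043e-03, -5.63795292e+01,  1.22759007e+00, -1.93650913e+01,
        1.10733419e-02,  7.34452828e-03,  1.09644577e-05]), 'eef_pos': array([150.47948278, 631.87717449, 230.61142646]), 'tool_rot': array([-3.14017464e+00,  5.16188473e-05,  2.90775846e+00]), 'force': array([ 0.3733243, -0.8156692, -0.0747186]), 'torque': array([ 0.00344645,  0.02641841, -0.04683721]), 'gripper_force': 0.0, 'width': 85.5610221839603} 18.700000000000003
```

View pics/top0.png

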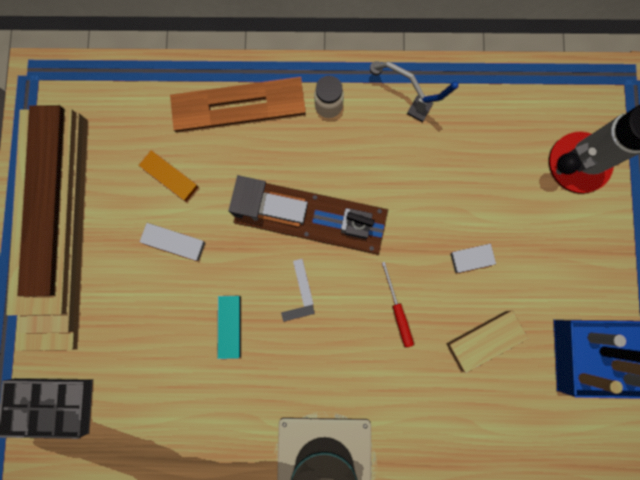

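View pics/side0.png

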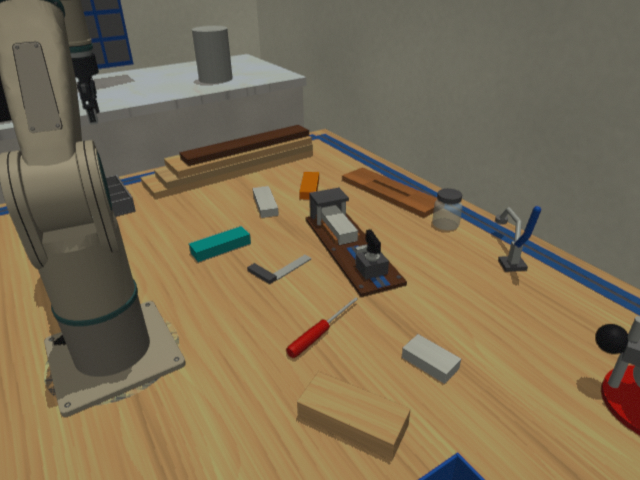

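Candidates: pale block at top (172,242) (60 px ≈ 140 mm, plain aluminium), orange one (168,175) is a decoy, turquoise (229,327) is a decoy, pale one (473,258) is the short one (~42 px), pale one (283,207) is the twin in the jig. I choose (172,242) and check it with a crop.

Run:
```python
from h import *
d=np.load('top0.npy',allow_pickle=True).item(); im=d['color']
c=im[150:275,120:400]; cv2.imwrite('pics/crop0.png',cv2.resize(c,None,fx=2.8,fy=2.8,interpolation=cv2.INTER_CUBIC)[:,:,::-1])
hsv=cv2.cvtColor(im,cv2.COLOR_RGB2HSV)
m=((hsv[...,1]<50)&(hsv[...,2]>120)).astype(np.uint8)
for c in cv2.findContours(m,cv2.RETR_EXTERNAL,cv2.CHAIN_APPROX_NONE)[0]:
    if cv2.contourArea(c)<300: continue
    r=cv2.minAreaRect(c); b=cv2.boxPoints(r); z=42 if abs(r[0][0]-283)<15 else 25
    P=cast(d,np.r_[b,[r[0]]],z); print(z,np.round(r[0],1),np.round(r[1],1),r[2]); print(np.round(P[:,:2],1).tolist(), np.round([np.linalg.norm(P[0]-P[1]),np.linalg.norm(P[1]-P[2])],1))
# bed: dark brown
print(im[220,340],im[240,345],im[190,245],im[218,330],hsv[220,340],hsv[240,345])
m=((hsv[...,2]<110)).astype(np.uint8); m[:, :220]=0; m[:,400:]=0; m[:165]=0; m[265:]=0
c=max(cv2.findContours(m,cv2.RETR_EXTERNAL,cv2.CHAIN_APPROX_NONE)[0],key=cv2.contourArea); r=cv2.minAreaRect(c);b=cv2.boxPoints(r)
print(r,np.round(cast(d,b,12)[:,:2],1).tolist())
```

```text
25 [302.7 282.3] [47.1  9.8] 76.4295654296875
[[452.7, 78.6], [458.3, 56.9], [354.5, 29.9], [349.1, 51.3], [403.4, 54.1]] [ 22.3 107.2]
25 [473.8 257.8] [21.3 39.5] 77.47119140625
[[478.1, -286.6], [499.0, -374.9], [451.4, -384.0], [430.7, -296.2], [464.7, -335.4]] [90.7 48.4]
25 [171.  241.1] [59.7 21.1] 17.744670867919922
[[490.8, 433.5], [538.1, 421.4], [497.2, 287.1], [450.4, 299.8], [494.0, 360.3]] [ 48.8 140.4]
42 [283.  206.9] [43.6 20.8] 12.200469017028809
[[560.6, 155.1], [608.1, 146.5], [587.7, 48.3], [540.5, 57.4], [574.1, 101.7]] [ 48.3 100.3]
25 [578.   42.5] [15. 26.] 90.0
[[1008.8, -567.9], [1009.3, -630.3], [970.8, -628.2], [970.3, -566.1], [989.8, -598.1]] [62.3 38.5]
25 [523.5  42. ] [14. 75.] 90.0
[[1007.4, -378.0], [1008.8, -558.3], [972.8, -556.7], [971.4, -377.0], [990.1, -467.6]] [180.3  36. ]
25 [443.   41.5] [15. 76.] 90.0
[[1008.5, -182.5], [1009.9, -366.1], [971.3, -365.0], [969.9, -182.2], [989.9, -274.0]] [183.6  38.6]
25 [363.5  40.5] [15. 75.] 90.0
[[1009.7, 9.1], [1011.1, -172.8], [972.4, -172.6], [970.9, 8.6], [991.0, -82.0]] [182.   38.7]
42 [284.5  40.5] [15. 75.] 90.0
[[997.8, 198.4], [999.1, 18.6], [961.0, 18.0], [959.6, 197.1], [979.3, 107.9]] [179.9  38.2]
25 [206.  40.] [14. 74.] 90.0
[[1006.9, 392.4], [1008.2, 211.4], [972.0, 210.1], [970.5, 390.5], [989.4, 301.0]] [181.1  36.3]
25 [127.5  39.5] [15. 75.] 90.0
[[1008.1, 586.8], [1009.4, 402.4], [970.5, 400.3], [969.0, 583.8], [989.2, 493.2]] [184.4  39. ]
25 [58.5 39. ] [14. 55.] 90.0
[[1007.0, 732.3], [1008.0, 596.6], [971.6, 593.9], [970.5, 729.0], [989.2, 662.9]] [135.7  36.5]
[ 73  79 101] [87 49 30] [80 76 75] [75 82 99] [114  71 101] [ 10 167  87]
((307.1529235839844, 214.81175231933594), (155.5391387939453, 47.50776290893555), 12.528807640075684) [[544.9, 237.3], [656.9, 217.2], [579.7, -142.4], [470.0, -118.3]]
```

View pics/crop0.png

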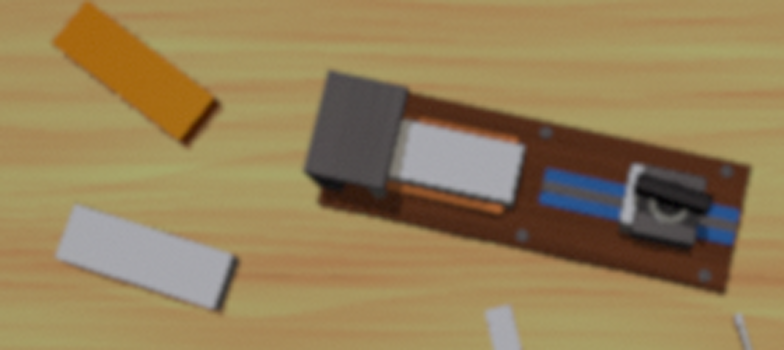

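The crop shows a plain aluminium block at full-frame (171,241), measured 140 x 49 mm, so it is the long block. The twin is in the jig with its exposed end near (310,212), and the orange one is clearly separate. Block centre is (494,360) at 73.1°; the jig axis is about 78.1°.

Request:
move_arm:
  targets: "1 0 0 0 0 0 7.1;1 0 0 0 0 0 7.1;1 0 0 0 0 0 7.1;1 0 0 0 0 0 7.1;1 0 0 0 0 0 7.1"

```text
clock: 0.57
eef_pos: [150.5, 632.1, 231.0]
tool_rot: [-3.141, 0.0, 2.282]
force: [-0.2, -1.2, -0.2]
width: 85.6
gripper_force: 0.0
```

Request:
move_arm:
  targets: "1 0 0 0 0 0 7.1;1 0 0 0 0 0 7.1;1 0 0 0 0 0 7.1;1 0 0 0 0 0 7.1;1 0 0 0 0 0 7.1"

```text
clock: 0.98
eef_pos: [150.3, 632.1, 231.0]
tool_rot: [-3.141, 0.001, 1.663]
force: [-0.3, 0.2, 0.2]
width: 85.1
gripper_force: 0.0
```

Request:
move_arm:
  targets: "1 0 0 0 0 0 7.1;1 0 0 0 0 0 7.1;1 0 0 0 0 0 7.1;1 0 0 0 0 0 1.2"

```text
clock: 1.32
eef_pos: [150.2, 632.2, 230.8]
tool_rot: [3.141, 0.001, 1.272]
force: [-0.3, -1.0, -0.1]
width: 85.3
gripper_force: 0.0
```

Request:
move_arm:
  targets: "1 -1.3 3.4 0.6 0 0 0;1 -1.3 3.4 0.6 0 0 0;1 -1.3 3.4 0.6 0 0 0;1 -1.3 3.4 0.6 0 0 0;1 -1.3 3.4 0.6 0 0 0"

```text
clock: 1.73
eef_pos: [295.2, 519.5, 201.0]
tool_rot: [-3.142, 0.0, 1.279]
force: [0.5, 0.3, 0.6]
width: 85.0
gripper_force: 0.0
```

Request:
move_arm:
  targets: "1 -1.3 3.4 0.6 0 0 0;1 -1.3 3.4 0.6 0 0 0;1 -1.3 3.4 0.6 0 0 0;1 -1.3 3.4 0.6 0 0 0;1 -1.3 3.4 0.6 0 0 0"

```text
clock: 2.15
eef_pos: [439.1, 408.0, 170.9]
tool_rot: [-3.141, 0.0, 1.279]
force: [0.2, 1.1, -0.1]
width: 85.3
gripper_force: 0.0
```

Request:
move_arm:
  targets: "1 -1.5 3.4 0.6 0 0 0;1 -1.5 3.4 0.6 0 0 0;1 0 0 0 0 0 0;1 0 0 0 0 0 0"

```text
clock: 2.48
eef_pos: [496.6, 357.5, 158.9]
tool_rot: [3.141, 0.001, 1.272]
force: [-0.9, 1.1, 0.5]
width: 85.6
gripper_force: 0.0
```

```bash
cat >> h.py <<'E'
def block(d,z,uv,smax=50,vmin=120):
    hsv=cv2.cvtColor(d['color'],cv2.COLOR_RGB2HSV); m=((hsv[...,1]<smax)&(hsv[...,2]>vmin)).astype(np.uint8)
    for c in cv2.findContours(m,cv2.RETR_EXTERNAL,cv2.CHAIN_APPROX_NONE)[0]:
        if cv2.contourArea(c)>800 and cv2.pointPolygonTest(c,tuple(map(float,uv)),False)>=0:
            P=cast(d,c[:,0],z)[:,:2].astype(np.float32); r=cv2.minAreaRect(P); b=cv2.boxPoints(r)
            e=b[1]-b[0]; f=b[2]-b[1]; L=e if np.hypot(*e)>np.hypot(*f) else f
            return np.round(r[0],1),np.round(r[1],1),round(float(np.degrees(np.arctan2(L[1],L[0]))%180),2),np.round(b,1).tolist()
E
python3 - <<'E'
from h import *
d=shot('wrist','wrist1.png'); print(proj(d,[494,360,25])); print(block(d,25,proj(d,[494,360,25])[0]))
s=read_state(); print(s['eef_pos'],s['tool_rot'])
E
```

```text
[[309.57400692 224.2683148 ]]
(array([496.3, 360. ]), array([139.4,  48.2]), 73.07, [[452.8999938964844, 300.29998779296875], [499.0, 286.29998779296875], [539.5999755859375, 419.70001220703125], [493.5, 433.70001220703125]])
[494.69393928 359.97026197 158.97463702] [-3.14072955e+00  2.90344903e-04  1.27565755e+00]
```

View pics/wrist1.png

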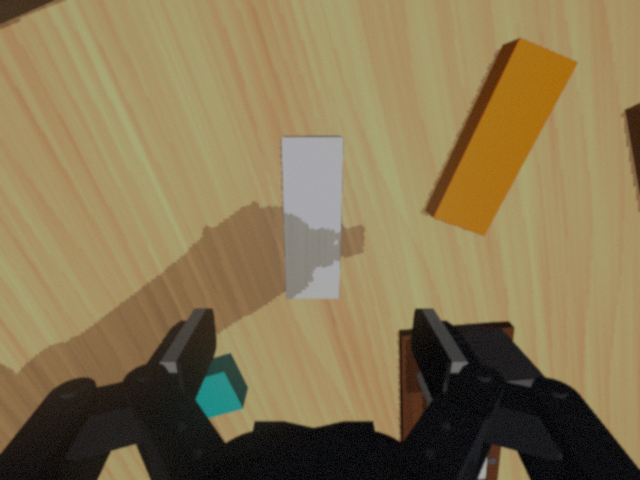

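The picture shows the bright block upright at (313,217) between the open fingers. The orange decoy at (505,135) and turquoise one at (220,385) are clear of the fingers. Descending.

Request:
move_arm:
  targets: "1 0 0.1 3.5 0 0 0;1 0 0 3.5 0 0 0;1 0 0 3.5 0 0 0;1 0 0 3 0 0 0;1 0 0 1.9 0 0 0"

```text
clock: 2.95
eef_pos: [491.8, 361.9, 2.2]
tool_rot: [-3.137, 0.002, 1.281]
force: [0.1, -0.1, 0.7]
width: 85.5
gripper_force: 0.0
```

Request:
move_arm:
  targets: "1 0 0 0 0 0 0;1 0 0 0 0 0 0;-1 0 0 0 0 0 0;-1 0 0 0 0 0 0;-1 0 0 0 0 0 0"

```text
clock: 3.37
eef_pos: [496.2, 361.5, 7.1]
tool_rot: [3.14, -0.003, 1.277]
force: [0.3, -0.3, 0.6]
width: 51.2
gripper_force: 0.0
```

Request:
move_arm:
  targets: "-1 0 0 0 0 0 0;-1 0 0 0 0 0 0;-1 0 0 0 0 0 0;-1 0 0 0 0 0 0;-1 0 0 0 0 0 0"

```text
clock: 3.78
eef_pos: [496.5, 361.3, 7.4]
tool_rot: [3.14, -0.003, 1.276]
force: [-0.9, -0.3, 5.9]
width: 46.8
gripper_force: 63.9
```

Request:
move_arm:
  targets: "-1 0 0 -0.5 0 0 0;-1 0 0 -2.5 0 0 0;-1 0 0 -3.5 0 0 0;-1 0 0 -3.5 0 0 0;-1 0 0 -3 0 0 0"

```text
clock: 4.2
eef_pos: [495.0, 360.0, 137.2]
tool_rot: [-3.141, 0.0, 1.276]
force: [0.5, 0.6, -5.1]
width: 46.3
gripper_force: 64.2
```

Request:
move_arm:
  targets: "-1 -1.5 0.2 -0.5 0 0 0;-1 -3 0.5 0 0 0 0;-1 -3 0.5 0 0 0 0;-1 -3 0.5 0 0 0 0;-1 -3 0.5 0 0 0 0"

```text
clock: 4.62
eef_pos: [476.0, 223.4, 140.5]
tool_rot: [-3.141, 0.0, 1.277]
force: [0.8, -0.5, -5.5]
width: 46.8
gripper_force: 64.1
```

Request:
move_arm:
  targets: "-1 -3 0.5 0 0 0 0;-1 -3 0.5 0 0 0 0;-1 -3 0.5 0 0 0 0;-1 -2.6 0.3 0 0 0 0;-1 -1.5 0.3 0 0 0 0"

```text
clock: 5.03
eef_pos: [457.3, 89.7, 140.6]
tool_rot: [-3.14, 0.002, 1.272]
force: [-0.5, -0.1, -5.3]
width: 46.5
gripper_force: 64.1
```

Request:
move_arm:
  targets: "-1 0 0 0 0 0 -2.5;-1 0 0 0 0 0 -2.5;-1 0 0 0 0 0 0;-1 0 0 0 0 0 0;-1 0 0 0 0 0 0"

```text
clock: 5.45
eef_pos: [459.0, 93.5, 140.4]
tool_rot: [-3.141, -0.0, 1.363]
force: [-0.2, -0.2, -5.5]
width: 46.5
gripper_force: 64.1
```

Run:
```python
from h import *
d=shot('wrist','wrist2.png'); np.save('wrist2.npy',d,allow_pickle=True)
s=read_state(); print(s['eef_pos'],s['tool_rot'],s['width'],proj(d,[[574,102,42],[564,53,42],[593,191,81]]))
```

```text
[459.03947333  93.60429747 140.32763361] [-3.14136033e+00  6.60775246e-06  1.36284588e+00] 46.571725592497884 [[470.53826058 197.45219937]
 [461.17711414 262.86981801]
 [529.69731962  38.84394224]]
```

View pics/wrist2.png

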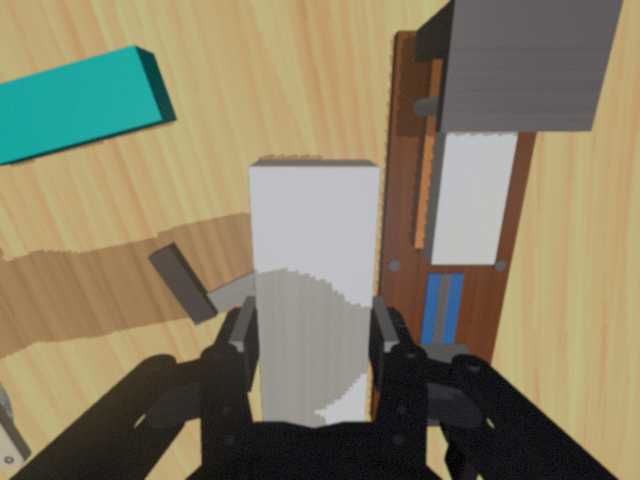

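The twin's exposed top is at (474,198) with its near end at row 265. The lip's front edge is at row 131, and the held block is at (315,290).

Run:
```python
from h import *
d=np.load('wrist2.npy',allow_pickle=True).item(); im=d['color']
print(im[200,420:450:2].mean(1).round(), im[200,505:520].mean(1).round())
print(block(d,42,(475,200),40,165))
# held block: left/right top edges, at z=158
hs=cv2.cvtColor(im,cv2.COLOR_RGB2GRAY).astype(int)
z=read_state()['eef_pos'][2]+17.6
for r in (180,200,220,240):
    g=np.diff(im[r].astype(int).sum(1)); 
    print(r,[ (c) for c in range(240,395) if abs(g[c])>60])
hsv=cv2.cvtColor(im,cv2.COLOR_RGB2HSV)
m=((hsv[...,1]<40)&(hsv[...,2]>140)).astype(np.uint8)
L=[];Rr=[]
for r in range(172,270,3):
    row=np.where(m[r,235:395])[0]+235; L.append((row.min(),r)); Rr.append((row.max()+1,r))
for E in (L,Rr):
    P=cast(d,E,z)[:,:2]; vx,vy,x0,y0=cv2.fitLine(P.astype(np.float32),cv2.DIST_HUBER,0,.01,.01).ravel(); print(np.degrees(np.arctan2(vy,vx))%180,x0,y0)
P=cast(d,[(315,167)],z); print(P)
# lip front edge z81(top) ; twin edges fits z42
for a,rows,sgn in (('twin',range(140,255,4),0),):
    L=[];Rr=[]
    for r in rows:
        row=np.where((hsv[r,425:535,1]<40)&(hsv[r,425:535,2]>165))[0]+425; L.append((row.min(),r)); Rr.append((row.max()+1,r))
    for E in (L,Rr):
        P=cast(d,E,42)[:,:2]; vx,vy,x0,y0=cv2.fitLine(P.astype(np.float32),cv2.DIST_HUBER,0,.01,.01).ravel(); print(a,np.degrees(np.arctan2(vy,vx))%180,x0,y0)
```

```text
[113. 121. 117. 103.  90.  90.  88.  87.  90. 135. 185. 191. 190. 192.
 191.] [161. 118.  88.  78.  75.  81.  80.  82.  76.  77.  78.  80.  76.  72.
  75.]
(array([574.5,  98.4]), array([93.6, 47. ]), 78.26, [[542.0, 57.400001525878906], [588.0, 47.79999923706055], [607.0, 139.5], [561.0999755859375, 149.0]])
180 [384, 385]
200 [381, 382]
220 [250, 381]
240 [251, 380]
78.07208 445.9604 145.22531
77.99916 492.70938 137.99629
[[473.48065077 159.7739012  157.92763361]]
twin 78.37363 552.6353 106.79526
twin 78.280266 598.9408 98.741585
```

Request:
move_arm:
  targets: "-1 0 1.5 0 0 0 -0.2;-1 0 2.8 0 0 0 0;-1 0 2.8 0 0 0 0;-1 0 2.6 0 0 0 0;-1 0 1.5 0 0 0 0"

```text
clock: 5.92
eef_pos: [572.3, 69.9, 140.4]
tool_rot: [3.138, 0.0, 1.366]
force: [0.8, -0.6, -5.5]
width: 46.2
gripper_force: 64.2
```

Request:
move_arm:
  targets: "-1 0 0 0 0 0 0;-1 0 0 2 0 0 0;-1 0 0 2.5 0 0 0;-1 0 0 2 0 0 0;-1 0 0 1 0 0 0"

```text
clock: 6.33
eef_pos: [566.3, 71.1, 62.7]
tool_rot: [-3.137, 0.001, 1.367]
force: [-0.7, 0.2, -6.6]
width: 46.7
gripper_force: 64.1
```

Request:
move_arm:
  targets: "-1 0 0 0.6 0 0 0;-1 0 0 0.2 0 0 0;-1 0 0 0 0 0 0;-1 0 0 0 0 0 0"

```text
clock: 6.67
eef_pos: [569.7, 70.7, 58.2]
tool_rot: [3.14, -0.0, 1.367]
force: [-0.1, -0.2, -4.3]
width: 46.7
gripper_force: 64.1
```

Run:
```python
from h import *
d=shot('wrist','wrist3.png'); d2=shot('side','side3.png')
s=read_state(); p=s['eef_pos'];print(p,s['tool_rot'],s['force'])
print('lat err',542.5-p[:2]@[.9789,-.2045],'jigy',p[:2]@[.2045,.9789]-163.5)
```

```text
[569.74037561  70.66590221  58.36691985] [ 3.13968121e+00 -6.78065176e-04  1.36659538e+00] [ 0.07564689  0.1743709  -4.99854318]
lat err -0.7676766843778751 jigy 22.186758483878947
```

View pics/wrist3.png

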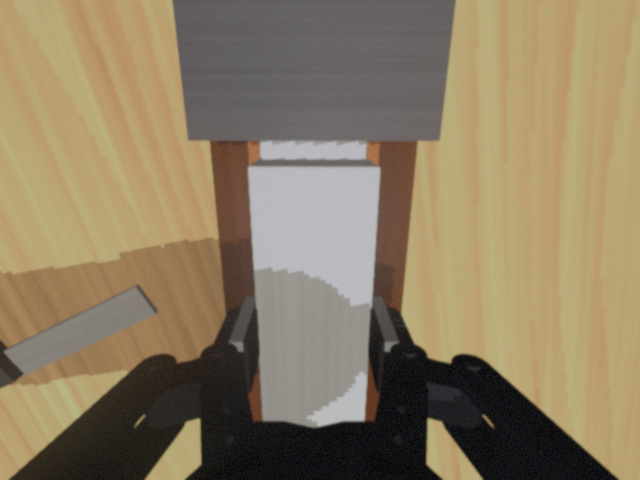

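The block is centred over the twin (twin strip columns 260–367, block 249–380) and its front end is just clear of the lip. Lowering to contact.

Request:
move_arm:
  targets: "-1 0 -0.05 0.4 0 0 0;-1 0 0 0.3 0 0 0;-1 0 0 0.1 0 0 0;-1 0 0 0 0 0 0;-1 0 0 0 0 0 0"

```text
clock: 7.18
eef_pos: [568.3, 70.8, 49.4]
tool_rot: [-3.141, -0.0, 1.367]
force: [-1.4, 1.0, -1.3]
width: 46.3
gripper_force: 64.5
```

Request:
move_arm:
  targets: "-1 0 0 0.1 0 0 0;-1 0 0 0 0 0 0;-1 0 0 0 0 0 0"

```text
clock: 7.43
eef_pos: [568.3, 70.8, 49.4]
tool_rot: [-3.142, -0.001, 1.367]
force: [-4.1, 0.5, 8.1]
width: 46.6
gripper_force: 65.5
```

Request:
move_arm:
  targets: "-1 0 0 0.1 0 0 0;-1 0 0 0 0 0 0;-1 0 0 0 0 0 0"

```text
clock: 7.68
eef_pos: [568.3, 70.8, 49.4]
tool_rot: [-3.142, -0.001, 1.367]
force: [-5.5, -0.2, 16.4]
width: 46.4
gripper_force: 66.5
```

Request:
move_arm:
  targets: "-1 0 0 -0.12 0 0 0;-1 0.5 0 0 0 0 0;-1 0.8 0 0 0 0 0;-1 0.8 0 0 0 0 0;-1 0.8 0 0 0 0 0"

```text
clock: 8.1
eef_pos: [575.5, 96.0, 49.4]
tool_rot: [3.139, 0.003, 1.364]
force: [-1.9, -5.6, 6.4]
width: 46.7
gripper_force: 65.5
```

Request:
move_arm:
  targets: "-1 0.7 0 0 0 0 0;-1 0.6 0 0 0 0 0;-1 0.4 0 0 0 0 0;-1 0 0 0 0 0 0;-1 0 0 0 0 0 0"

```text
clock: 8.52
eef_pos: [579.2, 114.2, 49.4]
tool_rot: [3.139, 0.001, 1.366]
force: [-0.4, -3.6, 5.9]
width: 46.7
gripper_force: 65.5
```

Request:
move_arm:
  targets: "-1 0.3 0 0 0 0 0;-1 0.2 0 0 0 0 0;-1 0 0 0 0 0 0;-1 0 0 0 0 0 0"

```text
clock: 8.85
eef_pos: [580.1, 118.0, 49.4]
tool_rot: [3.139, 0.002, 1.365]
force: [-0.9, -5.7, 6.1]
width: 46.6
gripper_force: 65.5
```

Request:
move_arm:
  targets: "-1 0.3 0 0 0 0 0;-1 0 0 0 0 0 0;-1 0 0 0 0 0 0"

```text
clock: 9.1
eef_pos: [580.7, 120.9, 49.4]
tool_rot: [3.139, 0.002, 1.365]
force: [-0.3, -4.6, 6.3]
width: 46.7
gripper_force: 65.5
```

Request:
move_arm:
  targets: "-1 0.2 0 0 0 0 0;-1 0 0 0 0 0 0;-1 0 0 0 0 0 0"

```text
clock: 9.35
eef_pos: [581.0, 122.6, 49.4]
tool_rot: [3.139, 0.003, 1.365]
force: [-1.1, -5.6, 5.7]
width: 46.5
gripper_force: 65.5
```

Request:
move_arm:
  targets: "-1 0.2 0 0 0 0 0;-1 0 0 0 0 0 0;-1 0 0 0 0 0 0"

```text
clock: 9.6
eef_pos: [581.2, 123.5, 49.4]
tool_rot: [3.139, 0.004, 1.364]
force: [-1.2, -7.8, 7.2]
width: 46.8
gripper_force: 65.5
```

Request:
move_arm:
  targets: "-1 0.2 0 0 0 0 0;-1 0 0 0 0 0 0;-1 0 0 0 0 0 0"

```text
clock: 9.85
eef_pos: [581.3, 123.5, 49.4]
tool_rot: [3.139, 0.006, 1.364]
force: [-3.2, -11.3, 7.4]
width: 46.5
gripper_force: 65.6
```

Request:
move_arm:
  targets: "-1 0.2 0 0 0 0 0;-1 0 0 0 0 0 0;-1 0 0 0 0 0 0"

```text
clock: 10.1
eef_pos: [581.2, 123.5, 49.4]
tool_rot: [3.14, 0.009, 1.363]
force: [-3.9, -14.1, 8.9]
width: 46.5
gripper_force: 65.8
```

Request:
move_arm:
  targets: "-1 -0.3 0 -0.1 0 0 0;0.5 0 0 0 0 0 0;0.5 0 0 0 0 0 0;0.5 0 0 0 0 0 0;0.5 0 0 0 0 0 0"

```text
clock: 10.52
eef_pos: [580.7, 129.6, 49.5]
tool_rot: [3.141, -0.001, 1.368]
force: [0.1, -0.2, 0.6]
width: 64.0
gripper_force: 0.0
```

Run:
```python
from h import *
d=shot('wrist','wrist4.png'); d2=shot('side','side4.png')
s=read_state(); print(s['eef_pos'],s['tool_rot'],s['force'],s['width'])
im=cv2.imread('pics/side4.png')[170:300,270:430]; a=cv2.resize(im,None,fx=2.5,fy=2.5,interpolation=cv2.INTER_CUBIC)
b=cv2.resize(cv2.imread('pics/wrist4.png'),(400,300)); c=np.zeros((max(a.shape[0],300),800,3),np.uint8); c[:a.shape[0],:a.shape[1]]=a; c[:300,400:]=b; cv2.imwrite('pics/m4.png',c)
```

```text
[580.50256446 129.30542648  49.47457949] [ 3.14144293e+00 -6.29514978e-04  1.36759845e+00] [-0.59934515  0.92355582 -0.13599893] 64.27969325270844
```

View pics/m4.png

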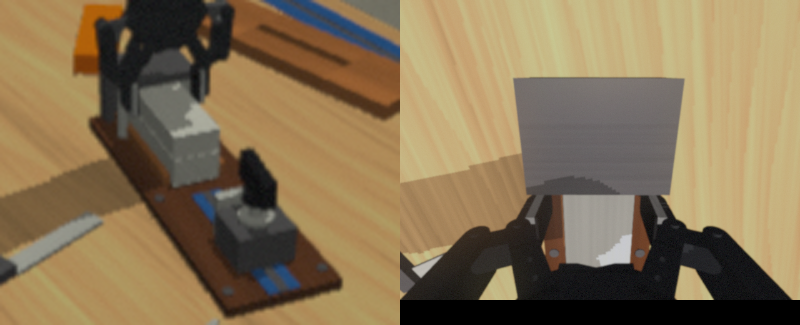

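The side view shows the stack under the lip with near ends about even. Now I squeeze both blocks together lower down to true up the sides.

Request:
move_arm:
  targets: "0.5 -1.2 0 0 0 0 0;0.5 0 0 1 0 0 0;0.5 0 0 0.8 0 0 0;0.5 0 0 0 0 0 0;-1 0 0 0 0 0 0"

```text
clock: 11.03
eef_pos: [577.2, 116.7, 30.4]
tool_rot: [-3.14, 0.0, 1.366]
force: [0.3, 0.4, -0.5]
width: 53.1
gripper_force: 0.0
```

Request:
move_arm:
  targets: "-1 0 0 0 0 0 0;-1 0 0 0 0 0 0;-1 0 0 0 0 0 0;-1 0 0 0 0 0 0;-1 0 0 0 0 0 0"

```text
clock: 11.45
eef_pos: [578.4, 116.6, 31.5]
tool_rot: [3.141, 0.0, 1.367]
force: [2.4, -2.0, -5.2]
width: 47.0
gripper_force: 62.6
```

Request:
move_arm:
  targets: "-1 0.3 0 0 0 0 0;-1 0.3 0 0 0 0 0;-1 0.3 0 0 0 0 0;-1 0.2 0 0 0 0 0;-1 0 0 0 0 0 0"

```text
clock: 11.87
eef_pos: [578.1, 116.7, 31.6]
tool_rot: [-3.14, 0.013, 1.362]
force: [-2.8, -21.3, 3.0]
width: 47.2
gripper_force: 63.6
```

Request:
move_arm:
  targets: "-1 0 0 0 0 0 0;-1 0.2 0 0 0 0 0;-1 0 0 0 0 0 0"

```text
clock: 12.12
eef_pos: [578.1, 116.7, 31.6]
tool_rot: [-3.139, 0.015, 1.361]
force: [-4.2, -24.2, 4.2]
width: 47.3
gripper_force: 63.7
```

Request:
move_arm:
  targets: "-1 -1.2 0 0 0 0 0;0.5 0 0 0 0 0 0;0.5 0 0 0 0 0 0;0.5 0 0 0 0 0 0;0.5 0 0 -1.5 0 0 0"

```text
clock: 12.53
eef_pos: [575.9, 119.7, 44.6]
tool_rot: [-3.136, 0.0, 1.369]
force: [-0.4, 0.0, 0.6]
width: 64.0
gripper_force: 0.0
```

Request:
move_arm:
  targets: "0.5 0 0 -3 0 0 0;0.5 0 0 -3.5 0 0 0;0.5 0 0 -3.5 0 0 0;0.5 -3 0 -2 0 0 0;0.5 -3.4 0 0 0 0 0"

```text
clock: 12.95
eef_pos: [568.6, 59.6, 171.2]
tool_rot: [3.133, -0.006, 1.375]
force: [1.0, -0.7, 0.3]
width: 64.1
gripper_force: 0.0
```

Request:
move_arm:
  targets: "0.5 -3.4 0 0 0 0 0;0.5 -3.4 0 0 0 0 0;0.5 -3.4 0 0 0 0 0;0.5 -1.8 0 0 0 0 0;0.5 0 0 0 0 0 0"

```text
clock: 13.37
eef_pos: [539.9, -66.8, 167.1]
tool_rot: [3.141, 0.002, 1.361]
force: [0.3, 0.4, 0.2]
width: 63.9
gripper_force: 0.0
```

Run:
```python
from h import *
d=shot('wrist','wrist5.png'); np.save('wrist5.npy',d,allow_pickle=True)
s=read_state(); print(s['eef_pos'],s['tool_rot'],s['force'],s['width'])
```

```text
[540.63041263 -63.63883292 166.94683011] [ 3.14136969e+00 -2.41428615e-04  1.36387815e+00] [-0.32288852  0.4553727   0.10647293] 64.13579738821798
```

View pics/wrist5.png

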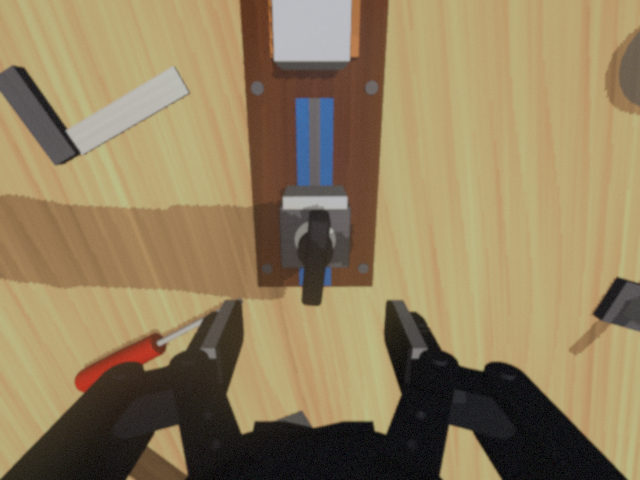

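The knob bar runs from (319,211) to (313,303), the jaw top edge is at row ~202, and the block stack's near end is at row ~62.

Run:
```python
from h import *
d=np.load('wrist5.npy',allow_pickle=True).item(); im=d['color']
u=np.array([.2045,.9789]);n=np.array([.9789,-.2045])
g=im.astype(int).max(2); m=np.zeros(g.shape,np.uint8); m[205:312,295:335]=(g[205:312,295:335]<48)
c=max(cv2.findContours(m,cv2.RETR_EXTERNAL,cv2.CHAIN_APPROX_NONE)[0],key=cv2.contourArea)
P=cast(d,c[:,0],106)[:,:2].astype(np.float32); r=cv2.minAreaRect(P); b=cv2.boxPoints(r); e=b[1]-b[0]; f=b[2]-b[1]; L=e if np.hypot(*e)>np.hypot(*f) else f
print('bar',r,np.degrees(np.arctan2(L[1],L[0]))%180, cv2.boundingRect(c))
for name,uv,z in (('barA',(319,211),106),('barB',(313,303),106),('jaw',(315,209),60),('blk',(312,63),67),('jawfront',(315,196),60)):
    p=cast(d,uv,z)[0,:2]; print(name,p.round(1),'jig',(p@n-542.4).round(1),(p@u-163.5).round(1))
```

```text
bar ((549.0986938476562, -39.33299255371094), (5.647781848907471, 10.977258682250977), 77.96772766113281) 167.96773 (310, 211, 19, 10)
barA [549.7 -36.6] jig 3.1 -86.9
barB [533.  -97.3] jig -0.8 -149.7
jaw [545.4 -46.2] jig 0.9 -97.2
blk [563.4  48.3] jig -0.8 -1.0
jawfront [547.4 -36.6] jig 0.9 -87.4
```

Request:
move_arm:
  targets: "0.2 -0.35 0.15 1 0 0 3.5;0.2 0 0 2.5 0 0 0;0.2 0 0 2.5 0 0 0;0.2 0 0 1.5 0 0 0;0.2 0 0 1 0 0 0"

```text
clock: 13.83
eef_pos: [541.2, -62.9, 79.7]
tool_rot: [-3.139, -0.002, 1.309]
force: [0.4, -0.5, 0.1]
width: 51.1
gripper_force: 0.0
```

Request:
move_arm:
  targets: "0 0 0 0.6 0 0 0;0 0 0 0 0 0 0;0 0 0 0 0 0 0;-1 0 0 0 0 0 0;-1 0 0 0 0 0 0"

```text
clock: 14.25
eef_pos: [541.6, -65.8, 76.7]
tool_rot: [3.142, -0.001, 1.306]
force: [-1.5, 1.9, 8.7]
width: 21.6
gripper_force: 59.0
```

Request:
move_arm:
  targets: "-1 0 0 0 0 0 0;-1 0 0 0 0 0 0;-1 0 0 0 0 0 0;-1 0 0 0 0 0 0;-1 0 0 0 0 0 0"

```text
clock: 14.67
eef_pos: [541.7, -65.8, 76.9]
tool_rot: [3.141, -0.001, 1.306]
force: [-2.9, 0.8, 6.1]
width: 21.4
gripper_force: 58.5
```

Request:
move_arm:
  targets: "-1 0 0 0 0 0 0;-1 0 0 0 0 0 0"

```text
clock: 14.83
eef_pos: [541.6, -65.8, 76.9]
tool_rot: [3.141, -0.001, 1.306]
force: [-1.6, 0.1, 6.2]
width: 21.0
gripper_force: 58.5
```

The opening of 21 mm is wider than the 14 mm bar, so I take a look.

Run:
```python
from h import *
a=shot('wrist')['color']; b=shot('side')['color']; t=np.load('wrist5.npy',allow_pickle=True).item()['color']
im=np.hstack([cv2.resize(t[190:310,260:370],(275,300),interpolation=cv2.INTER_CUBIC),cv2.resize(a[180:480,180:460],(280,300)),cv2.resize(b[190:310,310:408],(245,300),interpolation=cv2.INTER_CUBIC)])
cv2.imwrite('pics/m6.png',im[:,:,::-1])
```

View pics/m6.png

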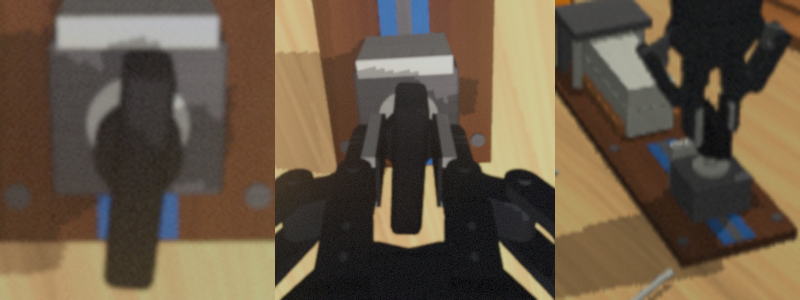

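The knob has a round hub about 22 mm wide, which explains the opening: the pads grip on the axis with the bar aligned between them. Sliding the stop towards the fence.

Request:
move_arm:
  targets: "-1 0.5 -0.03 0 0 0 0;-1 1.2 -0.07 0 0 0 0;-1 1.5 -0.09 0 0 0 0;-1 1.5 -0.09 0 0 0 0;-1 1.3 -0.08 0 0 0 0"

```text
clock: 15.35
eef_pos: [553.8, -7.7, 76.8]
tool_rot: [3.141, 0.001, 1.304]
force: [-2.9, -3.1, 6.8]
width: 21.2
gripper_force: 59.0
```

Request:
move_arm:
  targets: "-1 0.9 -0.05 0 0 0 0;-1 0.6 -0.04 0 0 0 0;-1 0.3 -0.02 0 0 0 0;-1 0 0 0 0 0 0;-1 0 0 0 0 0 0"

```text
clock: 15.77
eef_pos: [557.6, 11.0, 76.9]
tool_rot: [3.141, -0.001, 1.306]
force: [-2.5, 0.8, 6.2]
width: 20.8
gripper_force: 58.9
```

Request:
move_arm:
  targets: "-1 0.2 -0.01 0 0 0 0;-1 0.2 -0.01 0 0 0 0;-1 0 0 0 0 0 0;-1 0 0 0 0 0 0"

```text
clock: 16.1
eef_pos: [558.2, 13.8, 76.8]
tool_rot: [3.141, 0.0, 1.305]
force: [-2.9, -0.4, 6.4]
width: 20.9
gripper_force: 59.0
```

Request:
move_arm:
  targets: "-1 0.2 -0.01 0 0 0 0;-1 0.1 -0.01 0 0 0 0;-1 0 0 0 0 0 0"

```text
clock: 16.35
eef_pos: [558.8, 16.4, 76.9]
tool_rot: [3.141, 0.0, 1.305]
force: [-2.3, -1.6, 6.8]
width: 20.9
gripper_force: 59.0
```

Request:
move_arm:
  targets: "-1 0.2 -0.01 0 0 0 0;-1 0 0 0 0 0 0;-1 0 0 0 0 0 0"

```text
clock: 16.6
eef_pos: [559.2, 18.4, 76.9]
tool_rot: [3.141, 0.0, 1.305]
force: [-2.6, -0.8, 7.2]
width: 20.6
gripper_force: 59.0
```

Request:
move_arm:
  targets: "-1 0.2 -0.01 0 0 0 0;-1 0 0 0 0 0 0;-1 0 0 0 0 0 0"

```text
clock: 16.85
eef_pos: [559.6, 20.1, 76.8]
tool_rot: [3.141, 0.001, 1.305]
force: [-4.1, -1.2, 6.1]
width: 20.7
gripper_force: 59.0
```

Request:
move_arm:
  targets: "-1 0.2 -0.01 0 0 0 0;-1 0 0 0 0 0 0;-1 0 0 0 0 0 0"

```text
clock: 17.1
eef_pos: [559.8, 21.1, 76.8]
tool_rot: [3.141, 0.002, 1.304]
force: [-3.0, -4.8, 7.7]
width: 21.2
gripper_force: 59.0
```

Request:
move_arm:
  targets: "-1 0.15 -0.01 0 0 0 0;-1 0 0 0 0 0 0;-1 0 0 0 0 0 0"

```text
clock: 17.35
eef_pos: [559.9, 22.1, 76.8]
tool_rot: [3.141, 0.002, 1.304]
force: [-3.4, -5.4, 7.7]
width: 21.2
gripper_force: 59.0
```

Request:
move_arm:
  targets: "-1 0.15 -0.01 0 0 0 0;-1 0 0 0 0 0 0;-1 0 0 0 0 0 0"

```text
clock: 17.6
eef_pos: [560.0, 22.4, 76.8]
tool_rot: [3.141, 0.004, 1.303]
force: [-4.5, -6.0, 7.6]
width: 20.8
gripper_force: 59.1
```

Request:
move_arm:
  targets: "-1 0.2 -0.01 0 0 0 0;-1 0 0 0 0 0 0;-1 0 0 0 0 0 0"

```text
clock: 17.85
eef_pos: [560.3, 23.7, 76.8]
tool_rot: [3.141, 0.004, 1.303]
force: [-5.3, -7.1, 7.9]
width: 21.2
gripper_force: 59.1
```

Request:
move_arm:
  targets: "-1 0.2 -0.01 0 0 0 0;-1 0 0 0 0 0 0;-1 0 0 0 0 0 0"

```text
clock: 18.1
eef_pos: [560.4, 24.4, 76.8]
tool_rot: [3.141, 0.006, 1.302]
force: [-4.6, -10.2, 7.3]
width: 21.0
gripper_force: 59.1
```

Run:
```python
from h import *
s=read_state(); print(s['eef_pos'],s['force'],s['torque'],s['qpos'].round(2))
```

```text
[560.44813705  24.35376907  76.78187693] [ -4.59119433 -10.20914008   7.28822147] [-2.26132044  1.17335395  0.06660759] [-0.29  0.74  0.31  1.9  -0.39  0.56  0.  ]
```

Request:
move_arm:
  targets: "-1 0.2 -0.01 0 0 0 0;-1 0 0 0 0 0 0;-1 0 0 0 0 0 0"

```text
clock: 18.35
eef_pos: [560.5, 24.5, 76.8]
tool_rot: [3.141, 0.008, 1.301]
force: [-6.3, -13.7, 8.6]
width: 20.8
gripper_force: 59.2
```

Request:
move_arm:
  targets: "-1 0.2 -0.01 0 0 0 0;-1 0 0 0 0 0 0;-1 0 0 0 0 0 0"

```text
clock: 18.6
eef_pos: [560.5, 24.6, 76.8]
tool_rot: [3.141, 0.01, 1.3]
force: [-6.2, -16.7, 8.7]
width: 21.0
gripper_force: 59.3
```

Request:
move_arm:
  targets: "-1 0.2 -0.01 0 0 0 0;-1 0 0 0 0 0 0;-1 0 0 0 0 0 0"

```text
clock: 18.85
eef_pos: [560.5, 24.7, 76.7]
tool_rot: [3.141, 0.012, 1.299]
force: [-7.0, -19.9, 8.8]
width: 21.0
gripper_force: 59.3
```

Run:
```python
from h import *
d=shot('wrist','wrist7.png'); np.save('wrist7.npy',d,allow_pickle=True); im=d['color']
shot('side','side7.png')
s=read_state(); p=s['eef_pos'][:2]; u=np.array([.2045,.9789]);n=np.array([.9789,-.2045])
J=lambda x,y: 542.4*n+u*(y+163.5)+x*n
for x in (-18,18):
    for y0,z in ((100,71),(5,67)):
        q=proj(d,[*J(x,y0),z])[0]; print('expect',x,y0,q.round(1))
    a=proj(d,[*J(x,115),71])[0]; b=proj(d,[*J(x,-25),67])[0]
    N=int(abs(b[1]-a[1])); L=[tuple(np.round(a+(b-a)*i/N).astype(int)) for i in range(N)]
    print([(int(r),int(im[r,c].mean())) for c,r in L if 0<=r<480 and 0<=c<640][::2])
```

```text
expect -18 100 [237.9   4.2]
expect -18 5 [268.2 245. ]
[(0, 28), (2, 32), (4, 32), (6, 70), (8, 137), (10, 145), (12, 150), (14, 181), (16, 189), (18, 190), (20, 192), (22, 190), (24, 190), (26, 191), (28, 191), (30, 190), (32, 192), (34, 190), (36, 191), (38, 189), (40, 191), (42, 190), (44, 193), (46, 191), (48, 190), (50, 192), (52, 190), (54, 190), (56, 190), (58, 190), (60, 190), (62, 191), (64, 191), (66, 191), (68, 192), (70, 190), (72, 190), (74, 191), (76, 191), (78, 191), (80, 191), (82, 191), (84, 189), (86, 192), (88, 191), (90, 192), (92, 192), (94, 191), (96, 190), (98, 191), (100, 191), (102, 191), (104, 190), (106, 190), (108, 192), (110, 193), (112, 191), (114, 191), (116, 191), (118, 191), (120, 192), (122, 191), (124, 191), (126, 190), (128, 193), (130, 190), (132, 191), (134, 190), (136, 193), (138, 191), (140, 192), (142, 190), (144, 191), (146, 190), (148, 191), (150, 190), (152, 189), (154, 191), (156, 191), (158, 192), (160, 192), (162, 191), (164, 190), (166, 191), (168, 190), (170, 192), (172, 192), (174, 192), (176, 191), (178, 191), (180, 191), (182, 190)
[... 1765 characters left out ...]
3), (180, 191), (182, 193), (184, 193), (186, 194), (188, 194), (190, 191), (192, 192), (194, 191), (196, 193), (198, 194), (200, 192), (202, 192), (204, 192), (206, 192), (208, 193), (210, 192), (212, 193), (214, 192), (216, 192), (218, 192), (220, 193), (222, 191), (224, 191), (226, 192), (228, 190), (230, 190), (232, 191), (234, 192), (236, 191), (238, 190), (240, 180), (242, 186), (244, 188), (246, 186), (248, 187), (250, 187), (252, 186), (254, 161), (256, 112), (258, 104), (260, 105), (262, 102), (264, 106), (266, 104), (268, 101), (270, 102), (272, 101), (274, 100), (276, 96), (278, 78), (280, 76), (282, 72), (284, 74), (286, 70), (288, 72), (290, 71), (292, 74), (294, 81), (296, 80)]
```

The lip-edge and block-end rows match "home" within about 1 mm, and the jaw strip directly abuts the block end. Next I ease off, release and measure the bar to centre the grip.

Request:
move_arm:
  targets: "-1 -0.25 0 0 0 0 0;-1 -0.25 0 0 0 0 0;-1 -0.2 0 0 0 0 0;0 0 0 0 0 0 0;0 0 0 0 0 0 0"

```text
clock: 19.37
eef_pos: [561.6, 28.8, 76.2]
tool_rot: [3.14, -0.001, 1.305]
force: [-0.3, 0.3, 0.5]
width: 42.1
gripper_force: 0.0
```

Request:
move_arm:
  targets: "0 0 0 0 0 0 0;0 -1 0 -2 0 0 0;0 -2 0 -3 0 0 0;0 -1 0 -3 0 0 0;0 0 0 0 0 0 0"

```text
clock: 19.78
eef_pos: [553.8, -12.5, 160.8]
tool_rot: [3.132, -0.001, 1.302]
force: [1.0, 0.8, 0.4]
width: 42.8
gripper_force: 0.0
```

Run:
```python
from h import *
d=shot('wrist','wrist8.png'); np.save('wrist8.npy',d,allow_pickle=True); im=d['color']
s=read_state(); print(s['eef_pos'],s['tool_rot'],s['width'])
u=np.array([.2045,.9789]);n=np.array([.9789,-.2045]); J=lambda x,y: 542.4*n+u*(y+163.5)+x*n
q=proj(d,[[*J(0,-31),106],[*J(0,0),106],[*J(0,-62),106],[*J(-18,5),67],[*J(18,5),67]]); print(q.round(1))
t=np.load('wrist5.npy',allow_pickle=True).item()['color']; print('w5',t[290,295:330:2].mean(1).round(), t[225,300:335:2].mean(1).round())
c=cv2.cvtColor(im,cv2.COLOR_RGB2BGR)[100:400,120:520]; cv2.imwrite('pics/c8.png',cv2.resize(c,None,fx=2,fy=2))
```

```text
[552.99710469 -10.56064217 158.61163747] [ 3.13490194e+00 -1.81660043e-03  1.30410831e+00] 42.667155644815296
[[305.5 214.4]
 [301.6 160.7]
 [309.  263. ]
 [275.2 148.4]
 [329.6 144.8]]
w5 [154. 158. 155. 134.  59.  47.  50.  45.  52.  48.  49.  48.  51.  57.
 125. 151. 151. 154.] [ 87. 119. 129. 129.  81.  50.  52.  59.  54.  57.  58.  56.  55.  52.
  48.  70.  94. 100.]
```

View pics/c8.png

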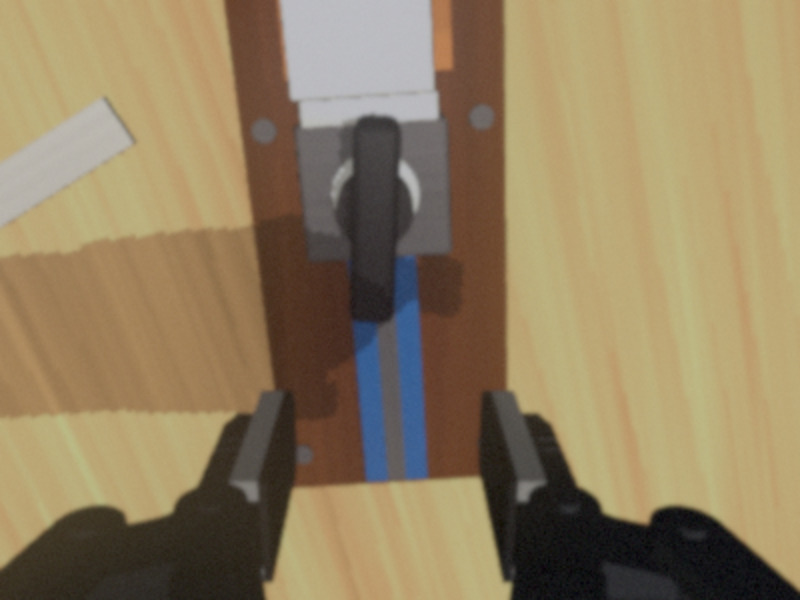

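The picture shows the jaw strip (crop row ~105) against the block end (row ~97), and the bar from crop (378,117) to (371,320). There is a dark collar about 22 mm across low under the bar, so I will grip higher, on the bar itself.

Run:
```python
from h import *
d=np.load('wrist8.npy',allow_pickle=True).item()
A,B=[cast(d,(120+x/2,100+y/2),106)[0,:2] for x,y in ((378,117),(371,321))]
v=(A-B)/np.linalg.norm(A-B); c=B+31*v; s=read_state(); p=s['eef_pos'][:2]; y=s['tool_rot'][2]
tx=np.array([np.cos(y),np.sin(y)]); ty=np.array([np.sin(y),-np.cos(y)]); e=c-p
print(A,B,np.linalg.norm(A-B),np.degrees(np.arctan2(v[1],v[0])),c,'tool shift',e@tx,e@ty,np.degrees(y),s['eef_pos'])
```

```text
[568.70286474  49.18689686] [550.09241252  -9.37072948] 61.443832350313464 72.36899814195185 [559.48186622  20.17310506] tool shift 31.3562601164761 -1.843990883524927 74.71990244266331 [552.99710469 -10.56064217 158.61163747]
```

Request:
move_arm:
  targets: "0 1.5 -0.1 0 0 0 1;0 1.6 -0.05 1.5 0 0 0;0 0 0 3 0 0 0;0 0 0 2 0 0 0;0 0 0 1 0 0 0"

```text
clock: 20.25
eef_pos: [555.6, 22.7, 77.3]
tool_rot: [-3.137, 0.0, 1.291]
force: [-0.5, -0.7, -0.1]
width: 42.7
gripper_force: 0.0
```

Request:
move_arm:
  targets: "0 0 0 0 0 0 0;0 0 0 0 0 0 0;-1 0 0 0 0 0 0;-1 0 0 0 0 0 0;-1 0 0 0 0 0 0"

```text
clock: 20.67
eef_pos: [559.3, 20.4, 81.9]
tool_rot: [3.138, -0.001, 1.287]
force: [2.3, -0.3, 0.9]
width: 13.2
gripper_force: 60.5
```

Request:
move_arm:
  targets: "-1 0 0 0 0 0 0;-1 0 0 0 0 0 0;-1 0 0 0 0 0 0"

```text
clock: 20.92
eef_pos: [559.3, 20.4, 81.9]
tool_rot: [3.138, -0.001, 1.288]
force: [1.4, -0.0, 6.4]
width: 12.6
gripper_force: 61.1
```

Request:
move_arm:
  targets: "-1 0 0 0 0 0 4;-1 0 0 0 0 0 6;-1 0 0 0 0 0 6;-1 0 0 0 0 0 6;-1 0 0 0 0 0 6"

```text
clock: 21.33
eef_pos: [560.0, 20.0, 81.9]
tool_rot: [3.137, -0.003, 0.795]
force: [2.4, -1.6, 3.9]
width: 12.6
gripper_force: 60.8
```

Request:
move_arm:
  targets: "-1 0 0 0 0 0 6;-1 0 0 0 0 0 6;-1 0 0 0 0 0 6;-1 0 0 0 0 0 6;-1 0 0 0 0 0 6"

```text
clock: 21.75
eef_pos: [560.6, 19.1, 81.9]
tool_rot: [3.138, -0.006, 0.271]
force: [3.9, -3.2, 1.8]
width: 12.8
gripper_force: 60.6
```

Request:
move_arm:
  targets: "-1 0 0 0 0 0 6;-1 0 0 0 0 0 6;-1 0 0 0 0 0 3;-1 0 0 0 0 0 0;-1 0 0 0 0 0 0"

```text
clock: 22.17
eef_pos: [560.7, 18.6, 81.9]
tool_rot: [3.138, -0.007, 0.013]
force: [4.9, -2.9, 2.7]
width: 13.0
gripper_force: 60.8
```

Run:
```python
from h import *
s=read_state(); print(s['eef_pos'],s['tool_rot'],s['force'],s['torque'],s['qpos'].round(2))
```

```text
[560.66697369  18.63253759  81.93066264] [ 3.13829537 -0.00658957  0.01251262] [ 4.94026768 -2.88175197  2.69273995] [-0.64138936 -0.86212593 -0.08546487] [-0.49  0.81  0.66  1.91 -0.78  0.68 -0.91]
```

Request:
move_arm:
  targets: "-1 0 0 0 0 0 3;-1 0 0 0 0 0 2;-1 0 0 0 0 0 0;-1 0 0 0 0 0 0"

```text
clock: 22.5
eef_pos: [560.7, 18.4, 81.9]
tool_rot: [3.139, -0.007, -0.075]
force: [4.2, -3.8, 3.2]
width: 12.9
gripper_force: 60.8
```

Request:
move_arm:
  targets: "-1 0 0 0 0 0 2;-1 0 0 0 0 0 0;-1 0 0 0 0 0 0"

```text
clock: 22.75
eef_pos: [560.6, 18.4, 81.9]
tool_rot: [3.138, -0.007, -0.106]
force: [4.8, -3.6, 2.9]
width: 12.6
gripper_force: 61.0
```

Request:
move_arm:
  targets: "-1 0 0 0 0 0 2;-1 0 0 0 0 0 0;-1 0 0 0 0 0 0"

```text
clock: 23.0
eef_pos: [560.6, 18.4, 81.9]
tool_rot: [3.138, -0.007, -0.138]
force: [4.3, -5.4, 3.3]
width: 12.6
gripper_force: 65.7
```

Run:
```python
from h import *
s=read_state(); print(s['eef_pos'],s['tool_rot'],s['force'],s['torque'])
```

```text
[560.62228165  18.40793198  81.93391068] [ 3.1378572  -0.00659467 -0.13810343] [ 4.28675704 -5.39521627  3.29083847] [-0.92034197 -0.85849974  1.41707851]
```

End-stop torque reached (1.4 N m at yaw −0.138). Letting go and rising.

Request:
move_arm:
  targets: "0 0 0 0 0 0 0;0 0 0 0 0 0 0;0 0 0 0 0 0 0;0 0 0 0 0 0 0;0 0 0 -1.5 0 0 0"

```text
clock: 23.42
eef_pos: [555.4, 21.4, 93.4]
tool_rot: [-3.142, 0.005, -0.143]
force: [-0.1, -0.2, 0.4]
width: 42.7
gripper_force: 0.0
```

Request:
move_arm:
  targets: "0 0 0 -2.5 0 0 0;0 0 0 -3 0 0 0;0 0 0 -3 0 0 -6;0 -2 0 -2 0 0 -7;0 -2 0 0 0 0 -7"

```text
clock: 23.83
eef_pos: [520.1, 19.5, 203.9]
tool_rot: [3.14, -0.007, 0.213]
force: [0.1, -0.4, -0.6]
width: 43.3
gripper_force: 0.0
```

Request:
move_arm:
  targets: "0 -1 0 0 0 0 -7;0 0 0 0 0 0 -7;0 0 0 0 0 0 -7;0 0 0 0 0 0 -7;0 0 0 0 0 0 -7"

```text
clock: 24.25
eef_pos: [507.4, 18.0, 200.5]
tool_rot: [-3.141, 0.0, 0.823]
force: [-0.3, -0.6, -0.2]
width: 42.7
gripper_force: 0.0
```

Request:
move_arm:
  targets: "0 0 0 0 0 0 -7;0 0 0 0 0 0 -7;0 0 0 0 0 0 -7;0 0 0 0 0 0 0;0 0 0 0 0 0 0"

```text
clock: 24.67
eef_pos: [507.5, 17.7, 200.5]
tool_rot: [-3.141, -0.0, 1.18]
force: [-0.7, -1.4, -0.7]
width: 42.7
gripper_force: 0.0
```

Run:
```python
from h import *
d=shot('wrist','wrist9.png'); np.save('wrist9.npy',d,allow_pickle=True); im=d['color']
s=read_state(); print(s['eef_pos'],s['tool_rot'],s['width'])
u=np.array([.2045,.9789]);n=np.array([.9789,-.2045]); J=lambda x,y: 542.4*n+u*(y+163.5)+x*n
q=proj(d,[[*J(0,-31),106],[*J(0,0),106],[*J(30,-31),106],[*J(-18,5),67],[*J(18,5),67],[*J(-18,100),71],[*J(18,100),71]]); print(q.round(1))
c=q[0]; x,y=int(c[0]),int(c[1]); R=62
g=im.astype(int).max(2); m=np.zeros(g.shape,np.uint8); m[y-R:y+R,x-R:x+R]=(g[y-R:y+R,x-R:x+R]<70)
m=cv2.morphologyEx(m,cv2.MORPH_OPEN,np.ones((11,11),np.uint8))
for k in cv2.findContours(m,cv2.RETR_EXTERNAL,cv2.CHAIN_APPROX_NONE)[0]:
    P=cast(d,k[:,0],106)[:,:2].astype(np.float32); r=cv2.minAreaRect(P); b=cv2.boxPoints(r); e=b[1]-b[0]; f=b[2]-b[1]; L=e if np.hypot(*e)>np.hypot(*f) else f
    print('dark',cv2.boundingRect(k),np.round(r[0],1),np.round(r[1],1),np.degrees(np.arctan2(L[1],L[0])))
for xx in (-18,-10,10,18):
    a=proj(d,[*J(xx,14),67])[0]; b=proj(d,[*J(xx,-10),60])[0]; N=int(abs(b[1]-a[1]))
    print(xx,[(int(round(a[1]+(b-a)[1]*i/N)),int(im[int(round(a[1]+(b-a)[1]*i/N)),int(round(a[0]+(b-a)[0]*i/N))].mean())) for i in range(0,N,2)])
```

```text
[507.60617169  17.68331403 200.43384515] [-3.14101283e+00 -1.16884627e-04  1.17975663e+00] 43.070355075066644
[[379.  215.1]
 [373.3 171.5]
 [421.5 207.5]
 [341.6 162.5]
 [387.4 153.9]
 [320.1  24.3]
 [372.3  13. ]]
dark (336, 191, 70, 37) [553.7  23.6] [21.3 50.6] -9.896214
-18 [(151, 185), (153, 184), (155, 184), (157, 186), (159, 186), (161, 185), (163, 178), (165, 183), (167, 184), (169, 185), (171, 183), (173, 176), (175, 131), (177, 107), (179, 104)]
-10 [(149, 186), (151, 185), (153, 186), (155, 186), (157, 185), (159, 185), (161, 178), (163, 183), (165, 186), (167, 186), (169, 183), (171, 179), (173, 134), (175, 105), (177, 105)]
10 [(144, 187), (146, 186), (148, 187), (150, 186), (152, 187), (154, 186), (156, 177), (158, 183), (160, 186), (162, 185), (164, 185), (166, 182), (168, 140), (171, 107), (173, 104)]
18 [(142, 187), (144, 185), (146, 185), (148, 186), (150, 184), (152, 185), (154, 177), (156, 183), (158, 185), (160, 187), (163, 186), (165, 174), (167, 122), (169, 107), (171, 107)]
```

Run:
```python
from h import *
d=np.load('wrist9.npy',allow_pickle=True).item(); g=d['color'].astype(int).mean(2)
up=[];lo=[]
for c in range(330,435,6):
    col=g[170:245,c]; k=np.where(col<66)[0]; print(c,(k.min()+170,k.max()+170,len(k)) if len(k) else None,end=' ')
    if len(k)>8: up.append((c,k.min()+170)); lo.append((c,k.max()+170))
print()
for E in (up,lo):
    P=cast(d,E,106)[:,:2].astype(np.float32); vx,vy,_,_=cv2.fitLine(P,cv2.DIST_HUBER,0,.01,.01).ravel(); print(np.degrees(np.arctan(vy/vx)))
```

```text
330 (np.int64(170), np.int64(244), 64) 336 (np.int64(203), np.int64(244), 42) 342 (np.int64(207), np.int64(244), 38) 348 (np.int64(205), np.int64(244), 35) 354 (np.int64(205), np.int64(230), 26) 360 (np.int64(195), np.int64(228), 34) 366 (np.int64(191), np.int64(227), 36) 372 (np.int64(190), np.int64(225), 35) 378 (np.int64(192), np.int64(223), 30) 384 (np.int64(195), np.int64(221), 27) 390 (np.int64(193), np.int64(219), 27) 396 (np.int64(191), np.int64(242), 27) 402 (np.int64(190), np.int64(216), 25) 408 (np.int64(188), np.int64(215), 25) 414 (np.int64(191), np.int64(213), 20) 420 (np.int64(205), np.int64(209), 4) 426 None 432 None 
-10.867559
0.5224834
```

Run:
```python
from h import *
d=np.load('wrist9.npy',allow_pickle=True).item()
E=[(354,230),(360,228),(366,227),(372,225),(378,223),(384,221),(390,219),(402,216),(408,215),(414,213)]
P=cast(d,E,106)[:,:2]; a=np.degrees(np.arctan(np.polyfit(P[:,0],P[:,1],1)[0])); print(a,'knob rad',np.radians(78.2-a))
```

```text
-5.583353052147368 knob rad 1.462295369120812
```

The knob is at 1.46 ± 0.02 rad, its end stop, the jaw and blocks are touching, and the gripper is clear. Handing in.

```bash
python3 -c "
from h import *
print(order.finish_job())"
```

```text
the job is handed in; nothing more can be done
None
```

The job is handed in at about 25 s of the 58 s: the long block lies on its twin home against the fence, the jaw touches the block ends, the knob is at its end stop, and the arm is clear; the jaw appears to have pushed the stack its last few millimetres home, and side flushness was not measured separately after I squeezed the two blocks together.

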